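# Gauge the engraving blanks and sort them by height

### The arm

A 7-joint arm with a two-finger parallel gripper is mounted at the origin on the work surface. World frame = base frame: x ahead of the robot, y to its left, z up, the work surface at z = 0. Lengths are in mm, angles in degrees, forces in N, time in s.
With the tool pointing down it reaches from about 400 to 850 mm from the base axis. Payload 10.4 kg.
Tool frame: the origin (TCP) lies between the finger pads; the fingertips stand 11 mm ahead of it and the grasp point (between the pads) lies 8 mm behind it; z points along the fingers, y is the line along which they close (so a half turn about z gives the same grasp; the last joint's range is limited). The gripper opens to 85 mm and grips with 20 to 120 N. Pads are 22 mm wide; open, the fingers measure 114 mm over their backs; the gripper's body (76 mm by 85 mm) begins 54 mm behind the grasp point. The pads swing forward as they close: fully open they stand 13 mm farther back than shut.
Start: joints at [70.268, 19.034, -3.707, 83.658, 1.238, 77.344, -5.071], TCP at [197.693, -592.931, 242.338] pointing down, gripper open.
Joint ranges: [-148.97, 148.97], [-28.65, 121.19], [-84.17, 76.75], [9.2, 138.47], [-72.65, 252.65], [3.7, 117.97], [-149.18, 149.18]. Speed limits (degrees/s): [127.2, 127.2, 159.86, 159.86, 180, 180, 180].

### API

Orientations are given as a 3x3 rotation matrix whose columns are the frame's x, y, z axes.
In Python, from station import telemetry, cams, ticket gives the robot as it stands.
- The arm moves only by the shell command python3 -m crank 'ROWS' [OPENING] [FORCE]. ROWS is JSON, a list of rows, each a list of 2 entries, a list of its own where there are three numbers: the shift along the tool's x, y, z in units of 0.15 m (1.0 is 0.15 m), then the turn, a rotation vector about the tool's x, y, z in units of pi/2 rad (1.0 is pi/2 rad). A call has 1 to 10 rows; each row is the pose to reach, as a shift and turn from the pose commanded when the call began, along the tool's axes at that moment; what a row does not reach only later rows make up. A row lasts 1/10 s, in which the tool goes at most 50 mm and 8.59 degrees, less where a joint would pass 70% of its speed; a pose out of reach is approached as far as the arm can. A call with a number of a shift or a turn outside -1 to 1 is refused whole. A call with a gripper value outside its range is refused whole. OPENING is the opening, from 0 (shut) to 1 (fully open), set as the call begins (- or left out, the last holds). The fingers move at their own pace and stop on an object; FORCE is the grip in N (left out, the last holds). Time passes only in rows, so rows that repeat a pose let the fingers close. It gives the time, the measured TCP pose, the force, the opening and the grip force at its end, in the units of the state.
- telemetry.read_state(): the state, without advancing time (a new reading comes with each control period).
- cams.read_camera(name): name is "side" or "top" or "wrist"; returns a dict with "color" (384x512x3 uint8, red, green, blue), "mtx" (3x3 intrinsics, pixels), "rvec" (rotation vector, rad) and "tvec" (3), from world to camera coordinates, as OpenCV has them; the wrist camera has in their place "tool_from_camera" (4x4, takes a point from camera to tool coordinates, whose origin is the TCP and whose axes are the flange's). Camera axes: x right, y down, z forward; pixel columns grow to the right and rows downward; lengths in mm; the calibration is good to about 2 mm. A picture is of the moment at which its call begins: read the wrist's pose just before it. There is no depth.
- ticket.finish_job(): hands the job in; it is judged then, once.
Trained networks look in a picture, given as the dict that the camera call returned (one of the last four; its "shot" number tells which), for a name from the list of things; names that differ only in an ending like _2 or _b are one class to them, and where a whole thing is asked for, a point or a joint stands for the part that bears it (a point fixed in the world has none). Each returns a list of dicts, best first, with "score" (0 to 1); they miss things now and then, are a little off and sometimes report something else, mostly with a low value. They report only what shows in the picture. A call takes as long as a camera call.
- cams.search_frame(picture, query): "position" ([column, row] in pixels, amid what is visible of it).
- cams.outline_of(picture, query): "pixels" (384x512 bool, what is visible of it) and "position" ([column, row] in pixels, amid what is visible of it).
The state is a dict: "clock": time; "qpos": joint angles; "joint_velocities": joint speeds; "joint_efforts": joint torques, N m; "ee_pos": TCP position; "tool_rot": TCP orientation; "ft_force": force on the tool from outside, world axes, zero at the start; "ft_torque": the same for the moment, N m; "width": opening from 0.0 (shut) to 1.0 (fully open); "finger_force": force on a finger pad.
Only numpy, scipy, OpenCV 4.12 (cv2) and the standard library are available. Lean on these libraries where they do the work, as an engineer would, in place of code of your own. Each camera call takes 0.05 s, during which the arm holds its last target. There are 200 camera calls.

### The job

Two or three engraver's work boards wait at the left: taking them in the order red, yellow, blue, slide each under the drop gauge, push the gauge down until its foot rests on the brass blank for about half a second and read the height, then let the gauge spring back up. Slide each gauged board squarely onto the middle of its mat at the right: 30 mm to the black mat, 38 mm to the green, 46 mm to the white. Always slide the boards along the bench, never lift them, and leave the other things alone.

Things in the scene. Friction and masses are not known exactly. Their poses are not given: they have to be found in the camera images.
- board_red: work board, red grips (may be absent), flat on bench: wood sled 56 (x) by 180 (y) by 20 tall, 0.4 kg. Grips at y = +75 and -75: bars 22 (x) by 28 (y), z 20 to 60; pinch across x from above. Mid: brass blank 46 (x) by 80 (y), top 30, 38 or 46 above the bench, one board of each; gauge it to know. Origin: centre of underside, z up. Same either way round. Starts left, own y about along world y.
- board_yellow: work board, yellow grips (may be absent), flat on bench: wood sled 56 (x) by 180 (y) by 20 tall, 0.4 kg. Grips at y = +75 and -75: bars 22 (x) by 28 (y), z 20 to 60; pinch across x from above. Mid: brass blank 46 (x) by 80 (y), top 30, 38 or 46 above the bench, one board of each; gauge it to know. Origin: centre of underside, z up. Same either way round. Starts left, own y about along world y.
- board_blue: work board, blue grips (may be absent), flat on bench: wood sled 56 (x) by 180 (y) by 20 tall, 0.4 kg. Grips at y = +75 and -75: bars 22 (x) by 28 (y), z 20 to 60; pinch across x from above. Mid: brass blank 46 (x) by 80 (y), top 30, 38 or 46 above the bench, one board of each; gauge it to know. Origin: centre of underside, z up. Same either way round. Starts left, own y about along world y.
- mat_black: black mat, let in flush with the bench at the right, for the board whose blank stands 30 tall: 88 (own x) by 220 (own y, the same direction as a board's length); no step at its edge. Origin: its centre. Fixed during a run.
- mat_green: green mat, let in flush with the bench at the right, for the board whose blank stands 38 tall: 88 (own x) by 220 (own y, the same direction as a board's length); no step at its edge. Origin: its centre. Fixed during a run.
- mat_white: white mat, let in flush with the bench at the right, for the board whose blank stands 46 tall: 88 (own x) by 220 (own y, the same direction as a board's length); no step at its edge. Origin: its centre. Fixed during a run.
- gauge: drop gauge, fixed. Origin: on the bench under the foot's axis; z up; x points away from the robot (within 0.15 rad) to the steel column: front 87 from origin, 36 wide, 150 tall; its base 100 wide, 16 tall, from x = 82. Boards pass below the foot along y or from the robot's side (bench flat). Arm (30 wide) and sleeve (radius 16, on the foot's axis) stand 100 to 132 above the bench.
- gauge_slide (a joint): gauge reading: how far the foot is pushed down, m. 0 at rest (foot, radius 11, 76 mm above the bench), down to 0.054 at the stop. Foot height = 0.076 - reading: on blanks of 30, 38, 46 mm it reads 0.046, 0.038, 0.030. A spring lifts it when released: about 2 N to start it, 5 N at the bottom.
- gauge_button (a point): centre of the flat top of the gauge's black push button (radius 20, over the foot, on the same axis); 205 above the bench at rest; it moves down with the foot. Push straight down with closed fingers.
- hammer: small hammer lying behind the boards, about 200 long; bystander; origin at its underside, at the handle's middle region
- tkey: steel T-handled key, 100 x 105, lying behind the mats; bystander; origin at its underside
- punch_pot: grey pot of punches, 76 across, 150 tall, at the back left; bystander; origin at its underside
- copper_bowl: copper bowl, 120 across, left of the boards; bystander; origin at its underside
- tape_roll: roll of yellow tape, 90 across, 22 tall, lying flat at the back right; bystander; origin at its underside

How it is judged:
By the outcome, as a careful person would: the job done as asked, in the order asked, and still so for the second after the job is handed in, with the robot touching nothing.
Of board_red, board_yellow, board_blue only 2 to 3 are there at a start; the rules pass over those that are not, and their reading is None.
At some moment in a run one of board_red, board_yellow, board_blue may be knocked a few centimetres aside while the robot is not near it.
Once in a run the grip may slacken for a moment while it holds something.
It also fails if it takes over 210 s, if anything falls off the work surface, if the arm or the gripper's body presses on something with over 40 N, if the wrist force passes 120 N, or if a joint passes its speed limit or range.

## Working session

There is one attempt and no reset: what is moved stays moved. The work goes in short steps, Python scripts to look and compute and a shell command to move; the robot and the scene stay as the last step left them, time stands still between calls to the robot, and variables do not carry over. Pictures are saved under pics/ and viewed, at most 14 in all, crops included, and the job is handed in when it is done.

```bash
ls; mkdir -p pics
python3 - <<'E'
from station import telemetry, cams
import cv2
s=telemetry.read_state(); print(s)
for n in ("top","side"):
    p=cams.read_camera(n); cv2.imwrite(f"pics/{n}0.png",cv2.cvtColor(p["color"],cv2.COLOR_RGB2BGR)); print(n,p["mtx"],p["rvec"],p["tvec"])
    for q in ["board_red","board_yellow","board_blue","mat_black","mat_green","mat_white","gauge","gauge_button"]:
        print(q,[(d["score"],d["position"]) for d in cams.search_frame(p,q)][:2])
E
```

```text
pics
{'clock': 0.0, 'qpos': array([70.26879264, 19.07412571, -3.70829935, 83.70523999,  1.23646479,
       77.34358895, -5.06920582]), 'joint_velocities': array([ 0.03357645,  0.03497014, -0.09581434,  0.03353664, -0.06416749,
        0.02184056, -0.00154201]), 'joint_efforts': array([-1.35674276e-03, -6.25447440e+01,  4.81367391e-02, -3.91603267e+01,
        1.60418241e-02,  1.00167838e-02,  2.53716536e-05]), 'ee_pos': array([ 197.55752133, -592.57803835,  241.49890336]), 'tool_rot': array([[ 9.48655786e-01,  3.16309899e-01, -4.96855255e-04],
       [ 3.16310287e-01, -9.48654807e-01,  1.36364856e-03],
       [-4.00085864e-05, -1.45079353e-03, -9.99998947e-01]]), 'ft_force': array([-0.09567734, -0.37676006,  0.52124755]), 'ft_torque': array([ 0.03532181,  0.02623518, -0.01602828]), 'finger_force': 0.0, 'width': 0.9974762554249985}
top [[416.42901721   0.         260.15124116]
 [  0.         416.42901721 185.51033995]
 [  0.           0.           1.        ]] [ 2.17750816 -2.16086706  0.09965397] [ 104.19518173  623.6559182  1527.84441622]
board_red [(0.6, [220.9, 212.6])]
board_yellow [(0.6, [215.6, 193.8])]
board_blue [(0.88, [218.5, 241.2]), (0.36, [292.5, 187.8])]
mat_black [(0.58, [357.8, 237.1])]
mat_green [(0.73, [359.3, 189.6])]
mat_white [(0.96, [353.5, 210.5]), (0.53, [360.7, 191.8])]
gauge [(0.67, [288.1, 177.4])]
gauge_button [(0.63, [290.0, 187.9])]
side [[370.32799858   0.         256.12795248]
 [  0.         370.32799858 191.84501906]
 [  0.           0.           1.        ]] [ 2.26738075 -0.71581863  0.31109683] [-428.38057052  418.91395269  757.90373115]
board_red [(0.57, [205.3, 208.2])]
board_yellow [(0.75, [226.3, 195.5])]
board_blue [(0.66, [176.8, 221.1])]
mat_black [(0.58, [277.2, 359.3])]
mat_green [(0.81, [355.9, 332.7])]
mat_white [(0.72, [318.4, 349.7]), (0.38, [226.8, 196.3])]
gauge [(0.94, [290.6, 233.7])]
gauge_button [(0.67, [283.4, 212.0]), (0.22, [185.0, 144.2])]
```

```bash
python3 -c "
import cv2
cv2.imwrite('pics/top0b.png',cv2.resize(cv2.imread('pics/top0.png')[140:300,160:420],None,fx=3,fy=3,interpolation=cv2.INTER_CUBIC))"
```

```text
(no output)
```

View pics/top0b.png

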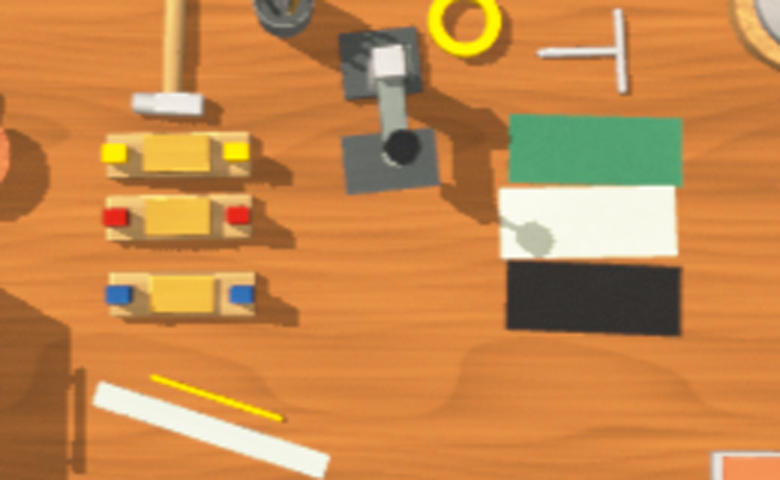

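View pics/side0.png

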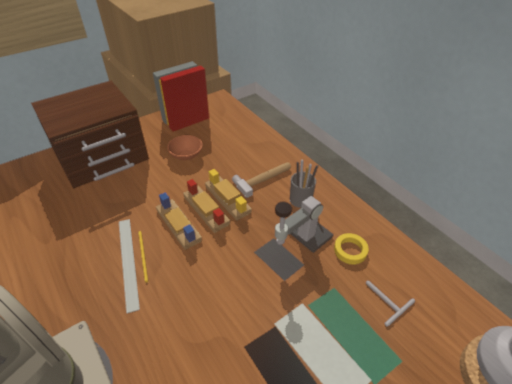

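The top view shows yellow, red and blue boards at the left (crop 175,153; 177,217; 182,295). The gauge button is at crop (402,147), and the green, white and black mats are at the right (595,150; 588,222; 593,298). The side view agrees.

```bash
cat > h.py <<'E'
import numpy as np, cv2
from station import telemetry, cams
def ray(p,uv,z):
    R=cv2.Rodrigues(np.array(p["rvec"],float))[0]; t=np.array(p["tvec"],float).ravel()
    c=-R.T@t; d=R.T@np.linalg.inv(p["mtx"])@np.array([uv[0],uv[1],1.])
    return (c+d*(z-c[2])/d[2])[:2]
def proj(p,X):
    return cv2.projectPoints(np.array(X,float).reshape(-1,1,3),np.array(p["rvec"],float),np.array(p["tvec"],float),p["mtx"],None)[0].reshape(-1,2)
def cen(m):
    r,c=np.nonzero(m); return np.array([c.mean(),r.mean()])
def hullcen(p,X):
    h=cv2.convexHull((proj(p,X)).astype(np.float32)); M=cv2.moments(h); return np.array([M['m10']/M['m00'],M['m01']/M['m00']])
def boxfit(p,uv,hx,hy,z0,z1):
    xy=ray(p,uv,(z0+z1)/2); b=xy
    for _ in range(6):
        X=[(b[0]+i*hx,b[1]+j*hy,z) for i in(-1,1) for j in(-1,1) for z in(z0,z1)]
        b=b+ray(p,uv,z1)-ray(p,hullcen(p,X),z1)
    return b
def colmask(p,c):
    h=cv2.cvtColor(p["color"],cv2.COLOR_RGB2HSV).astype(int); H,S,V=h[...,0],h[...,1],h[...,2]
    if c=="red": return ((H<5)|(H>172))&(S>185)&(V>90)
    if c=="blue": return (H>100)&(H<125)&(S>120)&(V>60)
    return (H>=26)&(H<34)&(S>190)&(V>150)
def board(p,c,out=True):
    """grips (left = +y first), centre, yaw deg of own y vs world y"""
    o=cams.outline_of(p,"board_"+c)
    if not o: return None
    m=cv2.dilate(o[0]["pixels"].astype(np.uint8),np.ones((5,5)))*colmask(p,c).astype(np.uint8)
    n,l,s,ce=cv2.connectedComponentsWithStats(m); k=1+np.argsort(-s[1:,4])[:2]
    g=sorted([boxfit(p,ce[i],11,14,20,60) for i in k],key=lambda a:-a[1])
    if len(g)<2: print(c,"one grip",g); return None
    d=g[0]-g[1]; r=dict(g=np.round(g,1),c=np.round((g[0]+g[1])/2,1),yaw=round(np.degrees(np.arctan2(-d[0],d[1])),2),L=round(float(np.hypot(*d)),1),area=[int(s[i,4]) for i in k],score=o[0]["score"])
    print(c,r); return r
def mat(p,c):
    o=cams.outline_of(p,"mat_"+c)[0]; m=o["pixels"].astype(np.uint8)
    cs=max(cv2.findContours(m,cv2.RETR_EXTERNAL,cv2.CHAIN_APPROX_NONE)[0],key=cv2.contourArea).reshape(-1,2)
    w=np.array([ray(p,q,0) for q in cs],np.float32); r=cv2.minAreaRect(w); b=cv2.boxPoints(r)
    e=[b[1]-b[0],b[2]-b[1]]; e=max(e,key=np.linalg.norm); e=e*np.sign(e[1])
    print(c,"rect c",np.round(r[0],1),"cen",np.round(ray(p,cen(m),0),1),"size",np.round(r[1],1),"yaw",round(np.degrees(np.arctan2(-e[0],e[1])),2),o["score"])
def st():
    s=telemetry.read_state(); R=s["tool_rot"]
    print("t",round(s["clock"],1),"tcp",np.round(s["ee_pos"],1),"tooly yaw",round(np.degrees(np.arctan2(R[1,1],R[0,1])),1),"F",np.round(s["ft_force"],1),"w",round(s["width"],3),"ff",round(s["finger_force"],1)); return s
E
cat > m.py <<'E'
from h import *
s=st(); print(np.round(s["qpos"],0))
p=cams.read_camera("top"); [board(p,c) for c in("red","yellow","blue")]; [mat(p,c) for c in("black","green","white")]
q=cams.read_camera("side")
for pp in(p,q):
    for n in("gauge_button","gauge"):
        for o in cams.outline_of(pp,n)[:1]:
            m=o["pixels"]; v=pp["color"].max(2); d=m&(v<70)
            print(n,o["position"],m.sum(),"dark",d.sum(),cen(d) if d.any() else None, "top z205", ray(pp,cen(d),200) if d.any() else None)
    for n in("gauge_button",):
        print([ (d["score"],ray(pp,d["position"],205)) for d in cams.search_frame(pp,n)])
w=cams.read_camera("wrist"); print(w["mtx"],w["tool_from_camera"])
E
python3 m.py
```

```text
t 0.9 tcp [ 197.7 -592.9  242.4] tooly yaw -71.6 F [-0.8 -0.8  0.4] w 0.999 ff 0.0
[70. 19. -4. 84.  1. 77. -5.]
red {'g': array([[521.6, 337.8],
       [524.9, 186.4]]), 'c': array([523.3, 262.1]), 'yaw': np.float64(1.23), 'L': 151.5, 'area': [37, 35], 'score': 0.84}
yellow {'g': array([[601.6, 341.2],
       [604.4, 190.9]]), 'c': array([603. , 266.1]), 'yaw': np.float64(1.06), 'L': 150.3, 'area': [45, 35], 'score': 0.75}
blue {'g': array([[426.5, 332. ],
       [427.9, 180.9]]), 'c': array([427.2, 256.5]), 'yaw': np.float64(0.55), 'L': 151.1, 'area': [35, 34], 'score': 0.57}
black rect c [ 426.3 -259.3] cen [ 426.3 -258.6] size [ 89.7 223. ] yaw 0.45 0.72
green rect c [ 612.8 -263.4] cen [ 612.9 -264.6] size [220.9  87.7] yaw -1.18 0.79Traceback (most recent call last):
  File "m.py", line 3, in <module>
    p=cams.read_camera("top"); [board(p,c) for c in("red","yellow","blue")]; [mat(p,c) for c in("black","green","white")]
                                                                              ~~~^^^^^
  File "h.py", line 35, in mat
    o=cams.outline_of(p,"mat_"+c)[0]; m=o["pixels"].astype(np.uint8)
      ~~~~~~~~~~~~~~~~~~~~~~~~~~~^^^
IndexError: list index out of range
```

```bash
cat > m2.py <<'E'
from h import *
p=cams.read_camera("top"); q=cams.read_camera("side")
for c in("black","green","white"):
    try: mat(p,c)
    except Exception as e: print(c,"missing")
im=p["color"].astype(int); v=im.max(2); mn=im.min(2)
for n,m in dict(black=(v<70),green=(im[...,1]>im[...,0]+30),white=(mn>150)).items():
    m=m.copy(); m[:, :320]=0; m[:,400:]=0; m[:170]=0; m[265:]=0
    k,l,s,ce=cv2.connectedComponentsWithStats(m.astype(np.uint8)); i=1+np.argmax(s[1:,4]); M=cv2.morphologyEx((l==i).astype(np.uint8),cv2.MORPH_CLOSE,np.ones((15,15))if n=="white" else np.ones((3,3)))
    cs=max(cv2.findContours(M,cv2.RETR_EXTERNAL,cv2.CHAIN_APPROX_NONE)[0],key=cv2.contourArea).reshape(-1,2)
    r,cc=np.nonzero(M); w=np.array([ray(p,(a,b),0) for a,b in zip(cc,r)]); ev,V=np.linalg.eigh(np.cov(w.T)); e=V[:,1]*np.sign(V[1,1])
    print(n,"cen",w.mean(0).round(1),"yaw",np.degrees(np.arctan2(-e[0],e[1])).round(2),"size",np.sqrt(12*ev).round(1),np.round([ray(p,a,0) for a in cv2.boxPoints(cv2.minAreaRect(cs.astype(np.float32)))],0).tolist())
for pp in(p,q):
    for n in("gauge_button","gauge"):
        for o in cams.outline_of(pp,n)[:1]:
            m=o["pixels"]; d=m&(pp["color"].max(2)<60)
            k,l,s,ce=cv2.connectedComponentsWithStats(d.astype(np.uint8)); 
            print(n,np.round(o["position"]),m.sum(),[(s[i,4],ce[i].round(1),ray(pp,ce[i],200).round(1)) for i in range(1,k) if s[i,4]>15])
    print([ (d["score"],ray(pp,d["position"],205)) for d in cams.search_frame(pp,"gauge_button")])
w=cams.read_camera("wrist"); print(w["mtx"],w["tool_from_camera"])
E
python3 m2.py
```

```text
black rect c [ 424.5 -262.8] cen [ 425.7 -262.3] size [ 93.4 223.1] yaw 0.45 0.97
green rect c [ 612.7 -263.7] cen [ 612.5 -266.2] size [220.1  87.9] yaw -1.23 0.55
white rect c [ 524. -253.] cen [ 521.9 -254.1] size [ 90.7 223.8] yaw 0.45 0.57
black cen [ 426.4 -259. ] yaw -1.91 size [ 80.8 209.5] [[467.0, -156.0], [468.0, -363.0], [386.0, -361.0], [384.0, -155.0]]
green cen [ 612.6 -263.4] yaw -1.14 size [ 85.6 217.3] [[572.0, -155.0], [657.0, -157.0], [653.0, -373.0], [568.0, -369.0]]
white cen [ 521.8 -253.1] yaw 1.14 size [ 89.5 220.4] [[565.0, -141.0], [566.0, -365.0], [480.0, -363.0], [478.0, -141.0]]
gauge [289. 176.] 1345 [(np.int32(85), array([293.9, 188.5]), array([597.1,  -4.3]))]
[]
gauge_button [282. 210.] 273 [(np.int32(46), array([282.7, 213.7]), array([586.5, -15. ]))]
gauge [290. 232.] 2870 [(np.int32(46), array([282.7, 213.7]), array([586.5, -15. ]))]
[(0.56, array([582.60337046, -10.55308062]))]
[[335.57634567   0.         262.90299204]
 [  0.         335.57634567 187.89725701]
 [  0.           0.           1.        ]] [[ 2.22699994e-04 -9.59870172e-01 -2.80444653e-01  7.07399590e+01]
 [ 9.99999959e-01  2.64789573e-04 -1.12191935e-04 -5.15377263e-02]
 [ 1.81948512e-04 -2.80444617e-01  9.59870191e-01 -1.31362748e+02]
 [ 0.00000000e+00  0.00000000e+00  0.00000000e+00  1.00000000e+00]]
```

```bash
python3 -m crank '[[[0.39,-0.3,-0.2],[0,0,-0.4]],[[0.39,-0.3,-0.4],[0,0,-0.4]],[[0.78,-0.61,-0.4],[0,0,-0.4]],[[0.78,-0.61,-0.4],[0,0,-0.4]],[[0.78,-0.61,-0.4],[0,0,-0.795]],[[0.78,-0.61,-0.4],[0,0,-0.795]],[[0.78,-0.61,-0.4],[0,0,-0.795]],[[0.78,-0.61,-0.4],[0,0,-0.795]],[[0.78,-0.61,-0.4],[0,0,-0.795]],[[0.78,-0.61,-0.4],[0,0,-0.795]]]' | tail -5
for i in 1 2 3 4; do python3 -m crank '[[[0.257,0.172,0],[0,0,0]],[[0.515,0.345,0],[0,0,0]],[[0.773,0.517,0],[0,0,0]],[[0.773,0.517,0],[0,0,0]]]' >/dev/null; done
python3 - <<'E'
from h import *
s=st(); w=cams.read_camera("wrist"); cv2.imwrite("pics/w1.png",cv2.cvtColor(w["color"],cv2.COLOR_RGB2BGR))
d=(w["color"].max(2)<60).astype(np.uint8); k,l,t,ce=cv2.connectedComponentsWithStats(d)
T=np.eye(4);T[:3,:3]=s["tool_rot"];T[:3,3]=s["ee_pos"];C=T@w["tool_from_camera"]
for i in range(1,k):
    if t[i,4]>150:
        r=C[:3,:3]@np.linalg.inv(w["mtx"])@[*ce[i],1]; print(t[i],ce[i],(C[:3,3]+r*(205-C[2,3])/r[2]).round(1))
print([(o["score"],o["position"]) for o in cams.search_frame(w,"gauge_button")])
E
```

```text
ee_pos: [279.7, -469.1, 302.4]
tool_rot: [[-0.0, 1.0, 0.0], [1.0, 0.0, -0.0], [-0.0, 0.0, -1.0]]
ft_force: [-0.7, -0.6, -0.3]
width: 0.997
finger_force: 0.0
t 4.5 tcp [5.914e+02 5.000e-01 3.016e+02] tooly yaw 0.3 F [-0.2 -0.7  0.9] w 1.004 ff 0.0
[438   0  47  28 290] [460.06206897  11.22413793] [711.2 119.1 205. ]
[ 245  172   52   52 2144] [270.0130597  197.53311567] [595.9  -1.8 205. ]
[    0   245   512   139 32265] [260.93630869 338.62708818] [ 590.  -122.1  205. ]
[(0.82, [264.9, 195.4])]
```

View pics/w1.png

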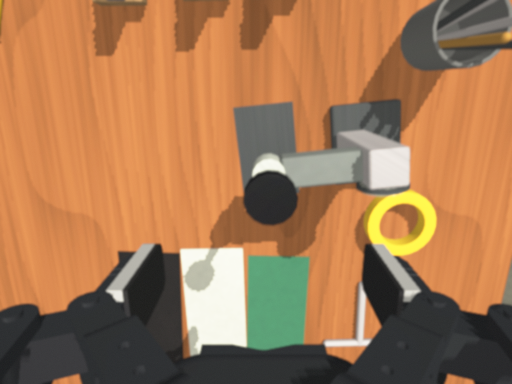

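The wrist view shows the gauge button as a black disc at (270,197), about world (596,-3). The mats are at the bottom and the column is at (375,160). Next I'll go to red's +y grip.

```bash
cat >> h.py <<'E'
def wgrips(c,z=60,amin=120):
    s=st(); w=cams.read_camera("wrist"); T=np.eye(4);T[:3,:3]=s["tool_rot"];T[:3,3]=s["ee_pos"];C=T@w["tool_from_camera"]
    R=C[:3,:3].T; p=dict(mtx=w["mtx"],rvec=cv2.Rodrigues(R)[0],tvec=-R@C[:3,3])
    k,l,t,ce=cv2.connectedComponentsWithStats(colmask(w,c).astype(np.uint8))
    for i in range(1,k):
        if t[i,4]>amin: print(c,t[i].tolist(),"grip",boxfit(p,ce[i],11,14,20,60).round(1))
    return s,w,p
E
python3 -m crank '[[[0.33,-0.1,0],[0,0,0]],[[0.66,-0.2,0],[0,0,0]],[[0.99,-0.3,0],[0,0,0]],[[0.99,-0.3,0],[0,0,0]]]' 0.5 30 >/dev/null
python3 -m crank '[[[0.3,-0.08,0.2],[0,0,0]],[[0.6,-0.16,0.4],[0,0,0]],[[0.9,-0.16,0.6],[0,0,0]],[[0.9,-0.16,0.67],[0,0,0]],[[0.9,-0.16,0.67],[0,0,0]],[[0.9,-0.16,0.67],[0,0,0]],[[0.9,-0.16,0.67],[0,0,0]]]' >/dev/null
python3 - <<'E'
from h import *
s,w,p=wgrips("red"); cv2.imwrite("pics/w2.png",cv2.cvtColor(w["color"],cv2.COLOR_RGB2BGR))
t=cams.read_camera("top"); board(t,"red")
E
```

```text
t 5.7 tcp [522.6 276.  203.1] tooly yaw -0.2 F [ 0.1  0.2 -0.3] w 0.5 ff 0.0
red [248, 86, 26, 35, 865] grip [520.8 337.2]
red [255, 241, 23, 42, 886] grip [524.5 186.9]
red one grip []
```

View pics/w2.png

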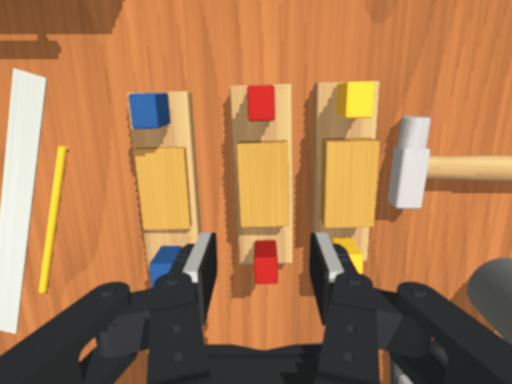

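The wrist view shows the red grips at (261,103) and (265,262). They match the top camera within 1 mm, and nothing is in the way.

```bash
python3 -m crank '[[[0.2,-0.01,0.1],[0,0,0]],[[0.41,-0.01,0.4],[0,0,0]],[[0.41,-0.01,0.7],[0,0,0]],[[0.41,-0.01,0.8],[0,0,0]],[[0.41,-0.01,0.8],[0,0,0]]]' >/dev/null
python3 -m crank '[[[0,0,0.15],[0,0,0]],[[0,0,0.29],[0,0,0]],[[0,0,0.29],[0,0,0]],[[0,0,0.29],[0,0,0]]]'
python3 -m crank '[[[0,0,0],[0,0,0]],[[0,0,0],[0,0,0]],[[0,0,0],[0,0,0]],[[0,0,0],[0,0,0]],[[0,0,0],[0,0,0]],[[0,0,0],[0,0,0]]]' 0 70
```

```text
clock: 6.7
ee_pos: [521.0, 339.6, 40.7]
tool_rot: [[0.002, 1.0, 0.002], [1.0, -0.002, 0.001], [0.001, 0.002, -1.0]]
ft_force: [-0.6, 0.5, 0.0]
width: 0.499
finger_force: 0.0
clock: 7.3
ee_pos: [521.0, 340.2, 40.7]
tool_rot: [[0.001, 1.0, 0.003], [1.0, -0.001, 0.001], [0.001, 0.003, -1.0]]
ft_force: [-0.3, -1.5, 6.8]
width: 0.251
finger_force: 69.9
```

```bash
python3 -m crank '[[[-0.2,0,0],[0,0,0]],[[-0.4,0,0],[0,0,0]],[[-0.6,0,0],[0,0,0]],[[-0.8,0,0],[0,0,0]],[[-1,0,0],[0,0,0]]]' >/dev/null
python3 -m crank '[[[-0.2,0,0],[0,0,0]],[[-0.35,0.05,0],[0,0,0]],[[-0.5,0.2,0],[0,0,0]],[[-0.65,0.35,0],[0,0,0]],[[-0.71,0.5,0],[0,0,0]],[[-0.71,0.5,0],[0,0,0]],[[-0.71,0.5,0],[0,0,0]],[[-0.71,0.5,0],[0,0,0]]]'
python3 - <<'E'
from h import *
t=cams.read_camera("top"); board(t,"red");board(t,"yellow");print("plate",ray(t,(290,193.7),0)); cv2.imwrite("pics/t2.png",cv2.cvtColor(cv2.resize(t["color"][140:300,160:420],None,fx=3,fy=3),cv2.COLOR_RGB2BGR)); wgrips("red")
E
```

```text
clock: 8.6
ee_pos: [597.3, 82.0, 40.7]
tool_rot: [[0.002, 1.0, 0.005], [1.0, -0.002, -0.001], [-0.001, 0.005, -1.0]]
ft_force: [3.5, -2.0, 3.7]
width: 0.245
finger_force: 69.9
red one grip [array([600.06228697, -72.83912868])]
yellow {'g': array([[601.8, 341.4],
       [604.4, 190.9]]), 'c': array([603.1, 266.2]), 'yaw': np.float64(0.96), 'L': 150.5, 'area': [42, 35], 'score': 0.78}
plate [595.3269939   -4.74163067]
t 8.8 tcp [597.1  82.2  40.7] tooly yaw -0.1 F [ 3.6 -3.3  4.7] w 0.242 ff 70.0
red [235, 222, 56, 98, 5077] grip [596.5  79.2]
```

```bash
python3 -m crank '[[[0,0,0],[0,0,0]],[[0,0,0],[0,0,0]],[[0,0,-0.2],[0,0,0]],[[0,0,-0.5],[0,0,0]],[[0,0,-0.8],[0,0,0]],[[0,0,-1],[0,0,0]]]' 0.5 >/dev/null
python3 -m crank '[[[0,0,-0.3],[0,0,0]],[[0,0,-0.4],[0,0,0]],[[-0.2,0,-0.4],[0,0,0]],[[-0.4,0,-0.4],[0,0,0]],[[-0.575,0,-0.4],[0,0,0]],[[-0.575,0,-0.4],[0,0,0]],[[-0.575,0,-0.2],[0,0,0]],[[-0.575,0,-0.2],[0,0,0]],[[-0.575,0,-0.2],[0,0,0]]]' 0
python3 -m crank '[[[0,0,0.05],[0,0,0]],[[0,0,0.1],[0,0,0]],[[0,0,0.15],[0,0,0]],[[0,0,0.2],[0,0,0]],[[0,0,0.2],[0,0,0]],[[0,0,0.2],[0,0,0]]]'
```

```text
clock: 10.3
ee_pos: [594.1, -2.5, 218.3]
tool_rot: [[-0.001, 1.0, -0.001], [1.0, 0.001, 0.0], [0.0, -0.001, -1.0]]
ft_force: [-0.7, 1.0, 1.1]
width: -0.007
finger_force: 0.0
clock: 10.9
ee_pos: [594.3, -3.0, 188.2]
tool_rot: [[0.0, 1.0, -0.001], [1.0, -0.0, 0.0], [0.0, -0.001, -1.0]]
ft_force: [0.0, 2.2, 3.5]
width: -0.001
finger_force: 1.6
```

```bash
python3 -m crank '[[[0,0,0.013],[0,0,0]],[[0,0,0.027],[0,0,0]],[[0,0,0.027],[0,0,0]]]' | egrep 'ee_pos|ft_f'
python3 -m crank '[[[0,0,0.013],[0,0,0]],[[0,0,0.02],[0,0,0]],[[0,0,0.02],[0,0,0]]]' | egrep 'ee_pos|ft_f'
```

```text
ee_pos: [594.4, -3.0, 184.0]
ft_force: [-0.7, 2.7, 3.4]
ee_pos: [594.4, -3.1, 181.1]
ft_force: [-2.0, 2.1, 4.1]
```

```bash
for i in 1 2; do python3 -m crank '[[[0,0,0.013],[0,0,0]],[[0,0,0.02],[0,0,0]],[[0,0,0.02],[0,0,0]]]' | egrep 'ee_pos|ft_f'; done
```

```text
ee_pos: [594.5, -3.2, 178.2]
ft_force: [-1.4, 1.5, 4.0]
ee_pos: [594.7, -3.1, 178.0]
ft_force: [-13.1, 0.5, 27.9]
```

Contact comes firmly at TCP z = 178, so the reading is 38 mm and red goes to green. I'll hold, release and regrip.

```bash
python3 -m crank '[[[0,0,0],[0,0,0]],[[0,0,0],[0,0,0]],[[0,0,0],[0,0,0]],[[0,0,0],[0,0,0]],[[0,0,0],[0,0,0]],[[0,0,0],[0,0,0]],[[0,0,0],[0,0,0]]]' | egrep 'ee_pos|ft_f'
python3 -m crank '[[[0,0,-0.1],[0,0,0]],[[0,0,-0.25],[0,0,0]],[[0,0,-0.5],[0,0,0]],[[0,0,-0.7],[0,0,0]],[[0,0,-0.7],[0,0,0]],[[0.25,0.015,-0.7],[0,0,0]],[[0.565,0.015,-0.7],[0,0,0]],[[0.565,0.015,-0.7],[0,0,0]],[[0.565,0.015,-0.5],[0,0,0]],[[0.565,0.015,-0.5],[0,0,0]]]' 0.5
python3 - <<'E'
from h import *
wgrips("red")
E
```

```text
ee_pos: [594.7, -3.1, 178.0]
ft_force: [-13.2, 1.1, 27.4]
clock: 13.8
ee_pos: [595.3, 80.6, 246.2]
tool_rot: [[0.0, 1.0, -0.006], [1.0, -0.0, -0.002], [-0.002, -0.006, -1.0]]
ft_force: [-0.8, -0.4, -0.3]
width: 0.502
finger_force: 0.0
t 13.8 tcp [595.3  80.6 246.2] tooly yaw -0.0 F [-0.8 -0.4 -0.3] w 0.502 ff 0.0
red [256, 149, 21, 32, 630] grip [596.2  78.7]
```

```bash
python3 -m crank '[[[0,0,0.25],[0,0,0]],[[0,0,0.5],[0,0,0]],[[0,0,0.75],[0,0,0]],[[0,0,1],[0,0,0]],[[0,0,1],[0,0,0]]]' >/dev/null
python3 -m crank '[[[0,0,0.2],[0,0,0]],[[0,0,0.37],[0,0,0]],[[0,0,0.37],[0,0,0]],[[0,0,0.37],[0,0,0]]]' | egrep 'ee_pos|ft_f'
python3 -m crank '[[[0,0,0],[0,0,0]],[[0,0,0],[0,0,0]],[[0,0,0],[0,0,0]],[[0,0,0],[0,0,0]],[[0,0,0],[0,0,0]],[[0,0,0],[0,0,0]]]' 0 70 | egrep 'ee_pos|ft_f|wid|fing'
python3 -m crank '[[[0,-0.1,0],[0,0,0]],[[0,-0.3,0],[0,0,0]],[[0,-0.5,0],[0,0,0]],[[-0.15,-0.62,0],[0,0,0]],[[-0.35,-0.64,0],[0,0,0]],[[-0.55,-0.64,0],[0,0,0]],[[-0.75,-0.64,0],[0,0,0]],[[-0.9,-0.64,0],[0,0,0]],[[-0.9,-0.64,0],[0,0,0]]]'
python3 - <<'E'
from h import *
t=cams.read_camera("top"); board(t,"red");board(t,"yellow");board(t,"blue")
E
```

```text
ee_pos: [598.0, 81.6, 47.0]
ft_force: [-0.0, 0.2, 0.6]
ee_pos: [598.4, 81.9, 47.4]
ft_force: [-0.3, 0.2, 7.4]
width: 0.245
finger_force: 69.7
clock: 16.25
ee_pos: [502.8, -56.8, 47.3]
tool_rot: [[0.004, 1.0, 0.004], [1.0, -0.004, -0.003], [-0.003, 0.004, -1.0]]
ft_force: [-0.1, -6.9, 10.6]
width: 0.241
finger_force: 70.3
red one grip [array([ 503.41314231, -210.17137683])]
yellow {'g': array([[601.5, 340.9],
       [604.4, 190.9]]), 'c': array([602.9, 265.9]), 'yaw': np.float64(1.1), 'L': 150.0, 'area': [44, 35], 'score': 0.75}
blue {'g': array([[426.5, 332. ],
       [427.9, 180.9]]), 'c': array([427.2, 256.5]), 'yaw': np.float64(0.55), 'L': 151.1, 'area': [35, 34], 'score': 0.62}
```

```bash
python3 -m crank '[[[-0.2,0,0],[0,0,0]],[[-0.4,0,0],[0,0,0]],[[-0.6,0,0],[0,0,0]],[[-0.78,0.1,0],[0,0,0]],[[-0.858,0.25,0],[0,0,0.01]],[[-0.858,0.45,0],[0,0,0.02]],[[-0.858,0.65,0],[0,0,0.02]],[[-0.858,0.74,0],[0,0,0.015]],[[-0.858,0.74,0],[0,0,0.015]],[[-0.858,0.74,0],[0,0,0.015]]]'
python3 - <<'E'
from h import *
t=cams.read_camera("top"); board(t,"red"); wgrips("red")
E
```

```text
clock: 17.45
ee_pos: [614.5, -182.4, 47.4]
tool_rot: [[0.023, 1.0, 0.006], [1.0, -0.023, -0.001], [-0.001, 0.006, -1.0]]
ft_force: [4.2, -1.2, 5.2]
width: 0.246
finger_force: 69.9
red one grip []
t 17.6 tcp [ 614.1 -182.3   47.4] tooly yaw -1.3 F [ 4.6 -0.1  5.5] w 0.241 ff 69.9
red [237, 216, 53, 93, 4568] grip [ 613.5 -184.7]
```

```bash
python3 -m crank '[[[0,0,0],[0,0,0]],[[0,0,0],[0,0,0]],[[0,0,-0.3],[0,0,0]],[[0,0,-0.6],[0,0,0]],[[0,0,-0.9],[0,0,0]],[[0,0,-1],[0,0,0]],[[0,0,-1],[0,0,0]]]' 0.5 >/dev/null
python3 -m crank '[[[0,0,-0.3],[0,0,0]],[[0,-0.2,-0.6],[0,0,0]],[[0,-0.2,-0.6],[0,0,0]],[[0,-0.2,-0.6],[0,0,0]],[[0,-0.2,-0.6],[0,0,0]]]'
python3 - <<'E'
from h import *
s,w,p=wgrips("red"); cv2.imwrite("pics/w3.png",cv2.cvtColor(w["color"],cv2.COLOR_RGB2BGR))
im=w["color"].astype(int); g=((im[...,1]>im[...,0]+25)).astype(np.uint8)
k,l,t,ce=cv2.connectedComponentsWithStats(g); print([(t[i].tolist()) for i in range(1,k) if t[i,4]>100])
c=max(cv2.findContours(cv2.morphologyEx(g,cv2.MORPH_OPEN,np.ones((3,3))),cv2.RETR_EXTERNAL,cv2.CHAIN_APPROX_NONE)[0],key=cv2.contourArea).reshape(-1,2)
print(np.round([ray(p,q,0) for q in cv2.convexHull(c).reshape(-1,2)[::4]]).tolist())
t=cams.read_camera("top"); board(t,"red")
E
```

```text
clock: 18.8
ee_pos: [581.1, -181.6, 282.6]
tool_rot: [[0.024, 1.0, -0.003], [1.0, -0.024, 0.001], [0.001, -0.003, -1.0]]
ft_force: [0.1, 0.2, -0.9]
width: 0.499
finger_force: 0.0
t 18.8 tcp [ 581.1 -181.6  282.6] tooly yaw -1.4 F [ 0.1  0.2 -0.9] w 0.499 ff 0.0
red [283, 145, 20, 28, 523] grip [ 613.1 -185. ]
red [283, 260, 18, 33, 538] grip [ 610.8 -335. ]
[[256, 127, 70, 158, 3348]]
[[656.0, -155.0], [585.0, -372.0], [572.0, -155.0]]
red one grip [array([ 614.48373939, -185.91461376])]
```

View pics/w3.png

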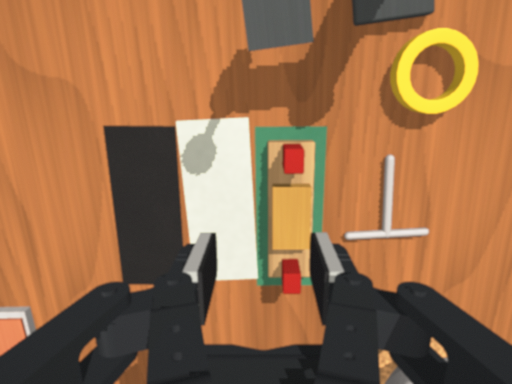

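The wrist view shows red on the green mat (grips 293,158 and 291,276), roughly centred: centre (612,-260) against the mat's (612.6,-263.5). Next is yellow.

```bash
python3 -m crank '[[[0.33,0,0],[0,0,-0.027]],[[0.66,0,0],[0,0,-0.027]],[[1,0,0],[0,0,-0.027]],[[1,0,0],[0,0,-0.027]]]' 0.42 >/dev/null
python3 -m crank '[[[0.33,0,0],[0,0,0]],[[0.66,0,0],[0,0,0]],[[1,0,0],[0,0,0]]]' >/dev/null
python3 -m crank '[[[0.33,0.05,0],[0,0,0]],[[0.66,0.1,0.2],[0,0,0]],[[1,0.12,0.4],[0,0,0]],[[1,0.12,0.53],[0,0,0]],[[1,0.12,0.53],[0,0,0]],[[1,0.12,0.53],[0,0,0]],[[1,0.12,0.53],[0,0,0]]]'
python3 - <<'E'
from h import *
wgrips("yellow")
t=cams.read_camera("top"); board(t,"red"); board(t,"blue")
E
```

```text
clock: 20.35
ee_pos: [598.8, 266.6, 206.3]
tool_rot: [[-0.017, 1.0, 0.001], [1.0, 0.017, -0.0], [-0.0, 0.001, -1.0]]
ft_force: [-0.6, -0.1, 0.1]
width: 0.422
finger_force: 0.0
t 20.4 tcp [598.8 266.6 206.3] tooly yaw 1.0 F [-0.6 -0.1  0.1] w 0.422 ff 0.0
red {'g': array([[ 614.5, -185.9],
       [ 611.9, -336. ]]), 'c': array([ 613.2, -261. ]), 'yaw': np.float64(-0.98), 'L': 150.1, 'area': [44, 39], 'score': 0.94}
blue one grip [array([426.48396597, 331.98811753])]
```

Run:
```python
from h import *
s,w,p=wgrips("yellow"); cv2.imwrite("pics/w4.png",cv2.cvtColor(w["color"],cv2.COLOR_RGB2BGR))
u=proj(p,[(601.5,341,60),(604,191,60)]); print(u)
for a in u:
    a=a.astype(int)
    if 0<=a[1]<384: print(cv2.cvtColor(w["color"],cv2.COLOR_RGB2HSV)[a[1]-3:a[1]+4:3,a[0]-3:a[0]+4:3].tolist())
```

```text
t 20.6 tcp [598.5 267.  206.3] tooly yaw 1.0 F [-0.7  0.7  0.1] w 0.418 ff 0.0
[[268.70381813  86.24972714]
 [267.81085485 257.12996804]]
[[[28, 183, 255], [28, 184, 255], [28, 184, 255]], [[28, 183, 255], [28, 184, 255], [28, 184, 255]], [[28, 182, 255], [28, 183, 255], [28, 185, 255]]]
[[[28, 184, 254], [28, 184, 254], [28, 184, 255]], [[28, 184, 255], [28, 185, 254], [28, 185, 254]], [[28, 183, 255], [28, 184, 255], [28, 185, 254]]]
```

View pics/w4.png

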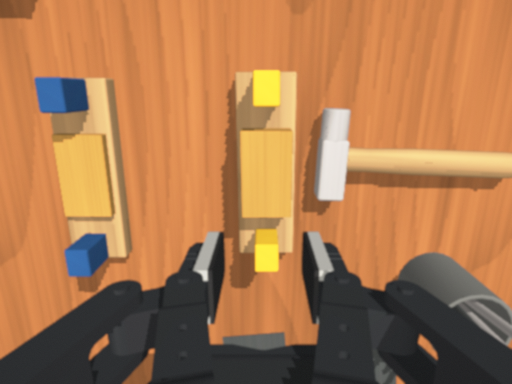

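The wrist view shows yellow's grips at (266,88) and (266,250), as predicted, with the hammer head clear at (332,155). I'll grip it, pull slightly toward the robot, then slide right.

```bash
sed -i 's/(S>190)&(V>150)/(S>165)\&(V>150)/' h.py
python3 -m crank '[[[0.25,0.03,0],[0,0,0]],[[0.49,0.03,0.2],[0,0,0]],[[0.49,0.03,0.5],[0,0,0]],[[0.49,0.03,0.8],[0,0,0]],[[0.49,0.03,0.9],[0,0,0]],[[0.49,0.03,0.9],[0,0,0]]]' | egrep 'ee_p|ft'
python3 -m crank '[[[0,0,0.1],[0,0,0]],[[0,0,0.18],[0,0,0]],[[0,0,0.18],[0,0,0]],[[0,0,0.18],[0,0,0]]]'| egrep 'ee_p|ft'
python3 -m crank '[[[0,0,0],[0,0,0]],[[0,0,0],[0,0,0]],[[0,0,0],[0,0,0]],[[0,0,0],[0,0,0]],[[0,0,0],[0,0,0]],[[0,0,0],[0,0,0]]]' 0 70 | egrep 'ee_p|ft|wid|fing'
```

```text
ee_pos: [600.3, 340.2, 68.6]
ft_force: [0.2, 0.5, 0.7]
ee_pos: [601.2, 341.5, 43.8]
ft_force: [-0.2, 0.5, -0.2]
ee_pos: [601.3, 341.9, 44.4]
ft_force: [0.0, -0.1, 6.4]
width: 0.243
finger_force: 69.6
```

```bash
python3 -m crank '[[[-0.05,-0.1,0],[0,0,0]],[[-0.2,-0.17,0],[0,0,0]],[[-0.4,-0.17,0],[0,0,0]],[[-0.6,-0.17,0],[0,0,0]],[[-0.8,-0.17,0],[0,0,0]],[[-1,-0.17,0],[0,0,0]]]' >/dev/null
python3 -m crank '[[[-0.2,0,0],[0,0,0]],[[-0.4,0.05,0],[0,0,0]],[[-0.6,0.1,0],[0,0,0]],[[-0.73,0.11,0],[0,0,0]],[[-0.73,0.11,0],[0,0,0]],[[-0.73,0.11,0],[0,0,0]]]'
python3 - <<'E'
from h import *
t=cams.read_camera("top"); board(t,"yellow");  board(t,"blue");wgrips("yellow")
E
```

```text
clock: 23.4
ee_pos: [598.2, 79.2, 44.3]
tool_rot: [[-0.016, 1.0, 0.002], [1.0, 0.016, -0.003], [-0.003, 0.002, -1.0]]
ft_force: [2.1, -5.5, 7.0]
width: 0.246
finger_force: 70.0
yellow one grip [array([602.72741278, -84.3243735 ])]
blue {'g': array([[426.5, 332. ],
       [427.9, 180.9]]), 'c': array([427.2, 256.5]), 'yaw': np.float64(0.55), 'L': 151.1, 'area': [35, 34], 'score': 0.9}
t 23.6 tcp [598.1  79.6  44.3] tooly yaw 1.0 F [ 1.5 -5.9  5.9] w 0.244 ff 70.0
yellow [238, 252, 52, 60, 2179] grip [595.4  72. ]
```

Run:
```python
from h import *
w=cams.read_camera("wrist");t=cams.read_camera("top")
a=w["color"][120:384,130:400]; b=cv2.resize(t["color"][165:215,250:360],None,fx=4,fy=4)
c=np.zeros((264,270+440,3),np.uint8); c[:,:270]=a; c[:200,270:]=b
cv2.imwrite("pics/c5.png",cv2.cvtColor(c,cv2.COLOR_RGB2BGR))
```

```text
(no output)
```

View pics/c5.png

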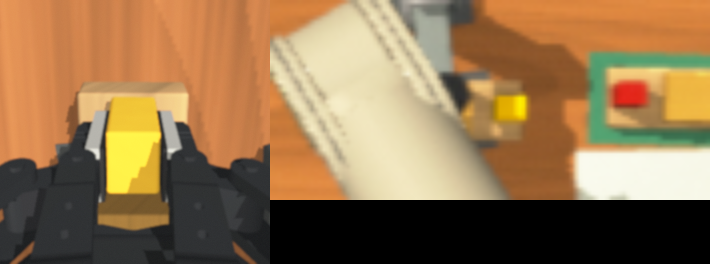

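The picture shows the yellow bar held squarely in the pads, with the far grip at crop (512,107) beyond the foot. The board sits under the gauge, so I'll gauge it.

```bash
python3 -m crank '[[[0,0,0],[0,0,0]],[[0,0,0],[0,0,0]],[[0,0,-0.2],[0,0,0]],[[0,0,-0.5],[0,0,0]],[[0,0,-0.8],[0,0,0]],[[0,0,-1],[0,0,0]]]' 0.42 >/dev/null
python3 -m crank '[[[0,0,-0.3],[0,0,0]],[[0,0,-0.4],[0,0,0]],[[-0.2,-0.03,-0.4],[0,0,0]],[[-0.4,-0.03,-0.4],[0,0,0]],[[-0.56,-0.03,-0.4],[0,0,0]],[[-0.56,-0.03,-0.4],[0,0,0]],[[-0.56,-0.03,-0.2],[0,0,0]],[[-0.56,-0.03,-0.2],[0,0,0]],[[-0.56,-0.03,-0.2],[0,0,0]]]' 0
python3 -m crank '[[[0,0,0.05],[0,0,0]],[[0,0,0.1],[0,0,0]],[[0,0,0.15],[0,0,0]],[[0,0,0.2],[0,0,0]],[[0,0,0.22],[0,0,0]],[[0,0,0.22],[0,0,0]]]' | egrep 'ee_p|ft'
python3 -m crank '[[[0,0,0.013],[0,0,0]],[[0,0,0.02],[0,0,0]],[[0,0,0.02],[0,0,0]]]' | egrep 'ee_pos|ft_f'
```

```text
clock: 25.2
ee_pos: [593.4, -1.4, 223.2]
tool_rot: [[-0.02, 1.0, -0.001], [1.0, 0.02, 0.0], [0.0, -0.001, -1.0]]
ft_force: [0.3, 0.1, 0.1]
width: -0.003
finger_force: 0.0
ee_pos: [593.7, -2.2, 189.9]
ft_force: [1.6, 2.0, 3.0]
ee_pos: [593.7, -2.2, 187.2]
ft_force: [-0.1, 2.9, 2.9]
```

```bash
for i in 1 2; do python3 -m crank '[[[0,0,0.01],[0,0,0]],[[0,0,0.02],[0,0,0]],[[0,0,0.02],[0,0,0]]]' | egrep 'ee_pos|ft_f'; done
```

```text
ee_pos: [593.8, -2.1, 186.1]
ft_force: [-8.6, 0.3, 19.3]
ee_pos: [594.0, -2.1, 185.9]
ft_force: [-19.0, -1.3, 43.9]
```

Contact is at 186, so yellow's blank is 46 mm and it goes to white. I'll ease off slightly, hold, release and regrip.

```bash
python3 -m crank '[[[0,0,-0.013],[0,0,0]],[[0,0,-0.013],[0,0,0]],[[0,0,-0.013],[0,0,0]],[[0,0,-0.013],[0,0,0]],[[0,0,-0.013],[0,0,0]],[[0,0,-0.013],[0,0,0]],[[0,0,-0.013],[0,0,0]]]' | egrep 'ee_pos|ft_f'
python3 -m crank '[[[0,0,-0.1],[0,0,0]],[[0,0,-0.25],[0,0,0]],[[0,0,-0.5],[0,0,0]],[[0,0,-0.66],[0,0,0]],[[0,0,-0.66],[0,0,0]],[[0.25,0.03,-0.66],[0,0,0]],[[0.5,0.03,-0.66],[0,0,0]],[[0.55,0.03,-0.66],[0,0,0]],[[0.55,0.03,-0.4],[0,0,0]],[[0.55,0.03,-0.4],[0,0,0]]]' 0.5
python3 - <<'E'
from h import *
wgrips("yellow"); t=cams.read_camera("top"); board(t,"blue")
E
```

```text
ee_pos: [593.9, -2.1, 186.0]
ft_force: [-10.4, -0.1, 26.7]
clock: 28.4
ee_pos: [594.6, 79.0, 238.3]
tool_rot: [[-0.019, 1.0, -0.008], [1.0, 0.019, -0.002], [-0.002, -0.008, -1.0]]
ft_force: [-0.1, -0.3, -1.1]
width: 0.502
finger_force: 0.0
t 28.4 tcp [594.6  79.  238.3] tooly yaw 1.1 F [-0.1 -0.3 -1.1] w 0.502 ff 0.0
yellow [258, 155, 21, 28, 586] grip [597.6  74.9]
yellow [430, 273, 19, 26, 213] grip [789.2 -54.9]
blue {'g': array([[426.5, 332. ],
       [427.9, 180.9]]), 'c': array([427.2, 256.5]), 'yaw': np.float64(0.55), 'L': 151.1, 'area': [35, 34], 'score': 0.56}
```

```bash
python3 -m crank '[[[-0.02,0.01,0.25],[0,0,0]],[[-0.02,0.01,0.5],[0,0,0]],[[-0.02,0.01,0.75],[0,0,0]],[[-0.02,0.01,1],[0,0,0]],[[-0.02,0.01,1],[0,0,0]]]' >/dev/null
python3 -m crank '[[[0,0,0.15],[0,0,0]],[[0,0,0.29],[0,0,0]],[[0,0,0.29],[0,0,0]],[[0,0,0.29],[0,0,0]]]' | egrep 'ee_pos|ft_f'
python3 -m crank '[[[0,0,0],[0,0,0]],[[0,0,0],[0,0,0]],[[0,0,0],[0,0,0]],[[0,0,0],[0,0,0]],[[0,0,0],[0,0,0]],[[0,0,0],[0,0,0]]]' 0 70 | egrep 'ee_pos|ft_f|wid|fing'
python3 -m crank '[[[0,-0.1,0],[0,0,0]],[[0,-0.3,0],[0,0,0]],[[0,-0.5,0],[0,0,0]],[[-0.15,-0.61,0],[0,0,0]],[[-0.35,-0.63,0],[0,0,0]],[[-0.55,-0.63,0],[0,0,0]],[[-0.75,-0.63,0],[0,0,0]],[[-0.8,-0.63,0],[0,0,0]],[[-0.8,-0.63,0],[0,0,0]],[[-0.8,-0.63,0],[0,0,0]]]'
python3 - <<'E'
from h import *
t=cams.read_camera("top"); board(t,"yellow"); wgrips("yellow");
E
```

```text
ee_pos: [599.6, 77.4, 52.1]
ft_force: [0.9, 0.1, -0.0]
ee_pos: [599.5, 77.5, 52.1]
ft_force: [-1.4, 0.0, 9.5]
width: 0.239
finger_force: 69.9
clock: 31.05
ee_pos: [508.1, -46.2, 52.0]
tool_rot: [[-0.017, 1.0, 0.004], [1.0, 0.017, -0.003], [-0.003, 0.004, -1.0]]
ft_force: [0.3, -5.4, 9.2]
width: 0.24
finger_force: 70.5
yellow one grip [array([ 509.46152599, -200.13769085])]
t 31.1 tcp [508.1 -46.2  52. ] tooly yaw 1.0 F [-0.4 -5.7  9.2] w 0.24 ff 70.5
yellow [239, 238, 50, 58, 2063] grip [505.6 -50.8]
```

```bash
python3 -m crank '[[[-0.2,0,0],[0,0,0]],[[-0.4,0,0],[0,0,0]],[[-0.6,0.03,0],[0,0,0]],[[-0.75,0.07,0],[0,0,0]],[[-0.857,0.07,0],[0,0,0]],[[-0.857,0.07,0],[0,0,0]],[[-0.857,0.07,0],[0,0,0]],[[-0.857,0.07,0],[0,0,0]],[[-0.857,0.07,0],[0,0,0]]]' | egrep 'ee_pos|ft_f|wid|fing'
python3 -m crank '[[[0,0,0],[0,0,0]],[[0,0,0],[0,0,0]],[[0,0,-0.3],[0,0,0]],[[0,0,-0.6],[0,0,0]],[[0,0,-0.9],[0,0,0]],[[0,0,-1],[0,0,0]],[[0,0,-1],[0,0,0]]]' 0.5 >/dev/null
python3 -m crank '[[[0.2,0,-0.3],[0,0,0]],[[0.2,0,-0.6],[0,0,0]],[[0.2,0,-0.6],[0,0,0]],[[0.2,0,-0.6],[0,0,0]],[[0.2,0,-0.6],[0,0,0]]]' | egrep 'ee_p|clo'
python3 - <<'E'
from h import *
s,w,p=wgrips("yellow"); cv2.imwrite("pics/w6.png",cv2.cvtColor(w["color"],cv2.COLOR_RGB2BGR))
t=cams.read_camera("top"); board(t,"yellow"); board(t,"red"); board(t,"blue")
E
```

```text
ee_pos: [521.0, -174.7, 52.1]
ft_force: [3.4, -6.1, 4.1]
width: 0.244
finger_force: 69.9
clock: 33.3
ee_pos: [517.6, -142.9, 287.8]
t 33.3 tcp [ 517.6 -142.9  287.8] tooly yaw 1.0 F [-0.5  0.3  1.3] w 0.501 ff 0.0
yellow [447, 76, 65, 78, 2064] grip [751.6 -93.9]
yellow [257, 174, 18, 24, 425] grip [ 520.1 -178.2]
yellow [257, 292, 16, 20, 309] grip [ 522.  -335.5]
yellow one grip []
red {'g': array([[ 615.1, -183.3],
       [ 619.5, -332.1]]), 'c': array([ 617.3, -257.7]), 'yaw': np.float64(1.68), 'L': 148.9, 'area': [31, 1], 'score': 0.54}
blue {'g': array([[459.2, 358.5],
       [460.4, 207.4]]), 'c': array([459.8, 283. ]), 'yaw': np.float64(0.46), 'L': 151.1, 'area': [35, 35], 'score': 0.64}
```

View pics/w6.png

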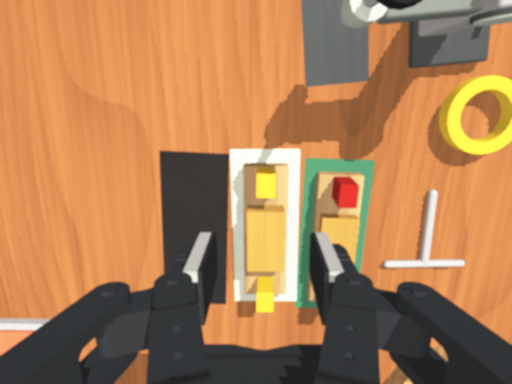

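The wrist view shows yellow centred on white (grips 265,185 and 265,295). Blue was knocked to (460,283), so I'll fetch it there.

```bash
for i in 1 2; do python3 -m crank '[[[0.33,-0.04,0],[0,0,0]],[[0.66,-0.08,0],[0,0,0]],[[0.96,-0.12,0],[0,0,0]]]' 0.5 >/dev/null; done
python3 -m crank '[[[0.33,-0.04,0.1],[0,0,0]],[[0.66,-0.08,0.3],[0,0,0]],[[0.96,-0.1,0.53],[0,0,0]],[[0.96,-0.1,0.53],[0,0,0]],[[0.96,-0.1,0.53],[0,0,0]],[[0.96,-0.1,0.53],[0,0,0]]]' | egrep 'ee_p|clo'
python3 - <<'E'
from h import *
wgrips("blue")
t=cams.read_camera("top"); board(t,"yellow"); board(t,"red"); mat(t,"black")
for a,b in(((340,375)),):
    m=(t["color"].max(2)<75).astype(np.uint8); m[:, :320]=0; m[:,400:]=0; m[:215]=0; m[265:]=0
    c=max(cv2.findContours(m,cv2.RETR_EXTERNAL,cv2.CHAIN_APPROX_NONE)[0],key=cv2.contourArea).reshape(-1,2)
    # sub-pixel long edges: threshold crossing per column
    v=t["color"].mean(2); up=[];lo=[]
    for col in range(336,382):
        k=v[215:262,col]; th=75; i=np.argmax(k<th); up.append((col,215+i-1+(k[i-1]-th)/(k[i-1]-k[i])))
        j=len(k)-1-np.argmax(k[::-1]<th); lo.append((col,215+j+(th-k[j])/(k[j+1]-k[j])) )
    for e in(up,lo):
        w=np.array([ray(t,q,0) for q in e]); f=np.polyfit(w[:,1],w[:,0],1); print("edge yaw",np.degrees(np.arctan(-f[0])).round(2),"x at -260",np.polyval(f,-260).round(1))
E
```

```text
clock: 34.75
ee_pos: [459.5, 287.8, 210.2]
t 34.8 tcp [459.5 287.8 210.2] tooly yaw 1.1 F [ 0.6 -0.1  0.6] w 0.501 ff 0.0
blue [253, 75, 25, 34, 812] grip [459.2 357.9]
blue [253, 231, 21, 40, 799] grip [460.5 207.7]
yellow {'g': array([[ 522. , -179.1],
       [ 522.8, -329.4]]), 'c': array([ 522.4, -254.2]), 'yaw': np.float64(0.33), 'L': 150.3, 'area': [37, 35], 'score': 0.66}
red {'g': array([[ 614.3, -185.6],
       [ 611.9, -336. ]]), 'c': array([ 613.1, -260.8]), 'yaw': np.float64(-0.9), 'L': 150.4, 'area': [44, 38], 'score': 0.68}
black rect c [ 424.7 -258.7] cen [ 426.1 -260.3] size [222.2  91.3] yaw -1.52 0.79
edge yaw -1.8 x at -260 468.8
edge yaw -1.95 x at -260 384.4
```

```bash
python3 -m crank '[[[0.25,0.01,0],[0,0,0]],[[0.46,0.01,0.2],[0,0,0]],[[0.46,0.01,0.5],[0,0,0]],[[0.46,0.01,0.8],[0,0,0]],[[0.46,0.01,0.93],[0,0,0]],[[0.46,0.01,0.93],[0,0,0]]]' | egrep 'ee_p|ft'
python3 -m crank '[[[0,0,0.1],[0,0,0]],[[0,0,0.18],[0,0,0]],[[0,0,0.18],[0,0,0]],[[0,0,0.18],[0,0,0]]]'| egrep 'ee_p|ft'
python3 -m crank '[[[0,0,0],[0,0,0]],[[0,0,0],[0,0,0]],[[0,0,0],[0,0,0]],[[0,0,0],[0,0,0]],[[0,0,0],[0,0,0]],[[0,0,0],[0,0,0]]]' 0 70 | egrep 'ee_p|ft|wid|fing'
```

```text
ee_pos: [458.8, 355.3, 68.2]
ft_force: [0.2, -0.2, 0.6]
ee_pos: [459.8, 357.4, 44.1]
ft_force: [0.1, 0.7, -0.0]
ee_pos: [460.0, 357.7, 44.6]
ft_force: [-0.9, -1.4, 6.1]
width: 0.242
finger_force: 69.5
```

```bash
python3 -m crank '[[[-0.19,0.09,0],[0,0,0]],[[-0.38,0.18,0],[0,0,0]],[[-0.57,0.27,0],[0,0,0]],[[-0.76,0.36,0],[0,0,0]],[[-0.93,0.44,0],[0,0,0]]]' | egrep 'ee_p'
python3 -m crank '[[[-0.19,0.09,0],[0,0,0]],[[-0.38,0.18,0],[0,0,0]],[[-0.57,0.27,0],[0,0,0]],[[-0.76,0.36,0],[0,0,0]],[[-0.93,0.44,0],[0,0,0]],[[-0.93,0.44,0],[0,0,0]],[[-0.93,0.44,0],[0,0,0]],[[-0.93,0.44,0],[0,0,0]]]' | egrep 'ee_p|ft|wid|fing'
python3 - <<'E'
from h import *
t=cams.read_camera("top"); board(t,"blue"); wgrips("blue")
E
```

```text
ee_pos: [528.9, 219.0, 44.6]
ee_pos: [598.1, 79.4, 44.6]
ft_force: [1.7, -3.3, 5.1]
width: 0.246
finger_force: 69.4
blue one grip [array([600.53382296, -72.080071  ])]
t 38.0 tcp [598.   79.6  44.6] tooly yaw 1.0 F [ 2.5 -5.3  6.5] w 0.244 ff 69.5
blue [235, 213, 57, 93, 4851] grip [597.3  80.1]
```

```bash
python3 -m crank '[[[0,0,0],[0,0,0]],[[0,0,0],[0,0,0]],[[0,0,-0.2],[0,0,0]],[[0,0,-0.5],[0,0,0]],[[0,0,-0.8],[0,0,0]],[[0,0,-1],[0,0,0]]]' 0.42 >/dev/null
python3 -m crank '[[[0,0,-0.3],[0,0,0]],[[0,0,-0.4],[0,0,0]],[[-0.2,-0.03,-0.4],[0,0,0]],[[-0.4,-0.03,-0.4],[0,0,0]],[[-0.56,-0.02,-0.4],[0,0,0]],[[-0.56,-0.02,-0.4],[0,0,0]],[[-0.56,-0.02,-0.2],[0,0,0]],[[-0.56,-0.02,-0.2],[0,0,0]],[[-0.56,-0.02,-0.2],[0,0,0]]]' 0
python3 -m crank '[[[0,0,0.05],[0,0,0]],[[0,0,0.1],[0,0,0]],[[0,0,0.15],[0,0,0]],[[0,0,0.2],[0,0,0]],[[0,0,0.22],[0,0,0]],[[0,0,0.22],[0,0,0]]]' | egrep 'ee_p|ft'
for i in 1 2 3 4; do python3 -m crank '[[[0,0,0.01],[0,0,0]],[[0,0,0.02],[0,0,0]],[[0,0,0.02],[0,0,0]]]' | egrep 'ee_pos|ft_f'; done
```

```text
clock: 39.55
ee_pos: [594.8, -2.4, 223.6]
tool_rot: [[-0.02, 1.0, -0.001], [1.0, 0.02, 0.0], [0.0, -0.001, -1.0]]
ft_force: [0.6, 0.5, 0.6]
width: -0.002
finger_force: 0.0
ee_pos: [595.2, -3.2, 190.3]
ft_force: [0.5, 3.0, 3.1]
ee_pos: [595.2, -3.2, 187.7]
ft_force: [-0.2, 2.3, 3.7]
ee_pos: [595.2, -3.2, 184.5]
ft_force: [0.1, 1.4, 3.5]
ee_pos: [595.2, -3.2, 181.5]
ft_force: [-1.2, 2.4, 3.7]
ee_pos: [595.2, -3.2, 178.5]
ft_force: [-1.2, 3.4, 4.0]
```

```bash
for i in 1 2; do python3 -m crank '[[[0,0,0.01],[0,0,0]],[[0,0,0.02],[0,0,0]],[[0,0,0.02],[0,0,0]]]' | egrep 'ee_pos|ft_f'; done
for i in 1 2; do python3 -m crank '[[[0,0,0.01],[0,0,0]],[[0,0,0.013],[0,0,0]],[[0,0,0.013],[0,0,0]]]' | egrep 'ee_pos|ft_f'; done
```

```text
ee_pos: [595.3, -3.2, 175.5]
ft_force: [-1.0, 2.7, 3.5]
ee_pos: [595.3, -3.2, 172.5]
ft_force: [-1.7, 2.8, 4.3]
ee_pos: [595.3, -3.3, 170.7]
ft_force: [-2.3, 1.4, 4.9]
ee_pos: [595.4, -3.2, 170.1]
ft_force: [-7.2, 1.9, 16.9]
```

Blue's blank reads 30 mm, so it goes to black.

```bash
python3 -m crank '[[[0,0,0.003],[0,0,0]],[[0,0,0.003],[0,0,0]],[[0,0,0.003],[0,0,0]],[[0,0,0.003],[0,0,0]],[[0,0,0.003],[0,0,0]],[[0,0,0.003],[0,0,0]],[[0,0,0.003],[0,0,0]],[[0,0,0.003],[0,0,0]]]' | egrep 'ee_pos|ft_f'
python3 -m crank '[[[0,0,-0.1],[0,0,0]],[[0,0,-0.25],[0,0,0]],[[0,0,-0.5],[0,0,0]],[[0,0,-0.75],[0,0,0]],[[0,0,-0.75],[0,0,0]],[[0.25,0.03,-0.75],[0,0,0]],[[0.5,0.03,-0.75],[0,0,0]],[[0.55,0.03,-0.75],[0,0,0]],[[0.55,0.03,-0.5],[0,0,0]],[[0.55,0.03,-0.5],[0,0,0]]]' 0.5
python3 - <<'E'
from h import *
wgrips("blue")
E
```

```text
ee_pos: [595.4, -3.2, 170.1]
ft_force: [-9.2, 2.1, 19.7]
clock: 44.35
ee_pos: [596.6, 77.7, 239.0]
tool_rot: [[-0.019, 1.0, -0.006], [1.0, 0.019, -0.002], [-0.002, -0.006, -1.0]]
ft_force: [-0.4, -1.7, -0.9]
width: 0.5
finger_force: 0.0
t 44.4 tcp [596.6  77.7 239. ] tooly yaw 1.1 F [-0.4 -1.7 -0.9] w 0.5 ff 0.0
blue [255, 146, 21, 33, 654] grip [597.   79.5]
```

```bash
python3 -m crank '[[[0,0,0.25],[0,0,0]],[[0,0,0.5],[0,0,0]],[[0,0,0.75],[0,0,0]],[[0,0,1],[0,0,0]],[[0,0,1],[0,0,0]]]' >/dev/null
python3 -m crank '[[[0,0,0.15],[0,0,0]],[[0,0,0.33],[0,0,0]],[[0,0,0.33],[0,0,0]],[[0,0,0.33],[0,0,0]]]' | egrep 'ee_pos|ft_f'
python3 -m crank '[[[0,0,0],[0,0,0]],[[0,0,0],[0,0,0]],[[0,0,0],[0,0,0]],[[0,0,0],[0,0,0]],[[0,0,0],[0,0,0]],[[0,0,0],[0,0,0]]]' 0 70 | egrep 'ee_pos|ft_f|wid|fing'
python3 -m crank '[[[0,-0.1,0],[0,0,0]],[[0,-0.3,0],[0,0,0]],[[0,-0.5,0],[0,0,0]],[[-0.05,-0.7,0],[0,0,0]],[[-0.15,-0.9,0],[0,0,0]],[[-0.3,-1,0],[0,0,0]],[[-0.3,-1,0],[0,0,0]]]'| egrep 'ee_pos|ft_f|wid|fing'
python3 -m crank '[[[-0.1,-0.1,0],[0,0,0]],[[-0.3,-0.15,0],[0,0,0.01]],[[-0.5,-0.15,0],[0,0,0.02]],[[-0.7,-0.15,0],[0,0,0.033]],[[-0.8,-0.15,0],[0,0,0.033]],[[-0.8,-0.15,0],[0,0,0.033]],[[-0.8,-0.15,0],[0,0,0.033]],[[-0.8,-0.15,0],[0,0,0.033]]]'| egrep 'clo|ee_pos|ft_f|wid|fing'
python3 - <<'E'
from h import *
t=cams.read_camera("top"); board(t,"blue"); wgrips("blue")
E
```

```text
ee_pos: [599.4, 79.2, 46.2]
ft_force: [-0.5, 0.2, 1.4]
ee_pos: [599.7, 79.5, 46.4]
ft_force: [-1.0, -0.1, 9.3]
width: 0.245
finger_force: 69.7
ee_pos: [449.1, 30.5, 46.3]
ft_force: [-12.5, -2.2, 26.9]
width: 0.243
finger_force: 72.8
clock: 47.4
ee_pos: [431.3, -90.9, 46.3]
ft_force: [0.4, -6.9, 13.0]
width: 0.24
finger_force: 71.0
blue one grip [array([ 424.06177381, -244.61927115])]
t 47.5 tcp [431.3 -90.9  46.3] tooly yaw -2.0 F [-0.5 -7.1 11.8] w 0.245 ff 71.0
blue [235, 211, 57, 92, 4730] grip [430.9 -90.2]
```

```bash
python3 -m crank '[[[-0.2,0,0],[0,0,0]],[[-0.4,0,0],[0,0,0]],[[-0.55,0.01,0],[0,0,0]],[[-0.61,0.01,0],[0,0,-0.003]],[[-0.61,0.01,0],[0,0,-0.003]],[[-0.61,0.01,0],[0,0,-0.003]],[[-0.61,0.01,0],[0,0,-0.003]]]' | egrep 'ee_pos|ft_f|wid|fing'
python3 -m crank '[[[0,0,0],[0,0,0]],[[0,0,0],[0,0,0]],[[0,0,-0.3],[0,0,0]],[[0,0,-0.6],[0,0,0]],[[0,0,-0.9],[0,0,0]],[[0,0,-1],[0,0,0]],[[0,0,-1],[0,0,0]]]' 0.5 >/dev/null
python3 -m crank '[[[0.3,0,-0.3],[0,0,0]],[[0.6,0,-0.6],[0,0,0]],[[0.9,0,-0.6],[0,0,0]],[[1,0,-0.6],[0,0,0]],[[1,0,-0.6],[0,0,0]]]' | egrep 'ee_p|clo'
python3 -m crank '[[[0.3,0,0],[0,0,0]],[[0.6,0,0],[0,0,0]],[[0.9,0,0],[0,0,0]],[[0.9,0,0],[0,0,0]]]' | egrep 'ee_p|clo'
python3 - <<'E'
from h import *
t=cams.read_camera("top"); [board(t,c) for c in("blue","yellow","red")]; cv2.imwrite("pics/t7.png",cv2.cvtColor(cv2.resize(t["color"][160:275,230:400],None,fx=4.5,fy=4.5,interpolation=cv2.INTER_CUBIC),cv2.COLOR_RGB2BGR))
E
```

```text
ee_pos: [429.7, -181.6, 46.3]
ft_force: [2.4, -1.7, 10.9]
width: 0.248
finger_force: 70.7
clock: 49.45
ee_pos: [431.7, -26.2, 283.7]
clock: 49.85
ee_pos: [434.6, 109.9, 283.0]
blue {'g': array([[ 429.6, -181. ],
       [ 423.7, -334.5]]), 'c': array([ 426.7, -257.7]), 'yaw': np.float64(-2.19), 'L': 153.7, 'area': [54, 40], 'score': 0.94}
yellow {'g': array([[ 522. , -179.1],
       [ 522.8, -329.4]]), 'c': array([ 522.4, -254.2]), 'yaw': np.float64(0.33), 'L': 150.3, 'area': [37, 35], 'score': 0.82}
red {'g': array([[ 614.3, -185.6],
       [ 611.9, -336. ]]), 'c': array([ 613.1, -260.8]), 'yaw': np.float64(-0.9), 'L': 150.4, 'area': [44, 38], 'score': 0.85}
```

View pics/t7.png

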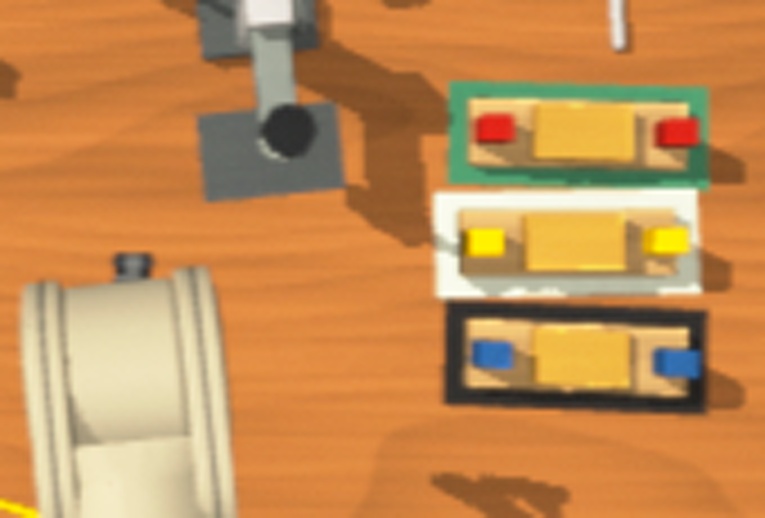

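The top view shows all three boards centred on their mats (red 580,133; yellow 575,243; blue 580,357), within about 3 mm. The gauge is back up and the arm is clear.

```bash
python3 -c "
from station import ticket; print(ticket.finish_job())"
```

```text
the job is handed in; nothing more can be done
None
```

I gauged all three boards in the order asked and handed the job in: red read 38 mm and is on the green mat, yellow 46 mm on white, and blue 30 mm on black, each within about 3 mm of its mat's centre in the last top view.

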